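Index the sample carousel and load the last tube

TASK

The sampler's carousel has been left between two stations: push it round anticlockwise (seen from above; its deck has a steel peg to push on) until it clicks into the very next station, and stop there, without forcing it or pushing it on past. Then take the short capped tube from the black rack and lower it, without forcing, into the carousel's one empty holder until it stands fully home, and let go; leave everything else as it is.

Things in the scene. Friction and masses are not known exactly. Their poses are not given: they have to be found in the camera images.
- sampler: Bench-top sampler, fixed: white round bowl 280 mm across, 58 mm high; white head behind it (+x side, 95 x 220 x 105 mm, parked arm up to 216 mm). Origin on the carousel's axis at bench height, z up. In it turns the grey carousel: deck 260 mm across, top 72 mm above the bench, ten holders 36 deg apart on an 80 mm radius, nine filled (tube tops 120 mm above the bench).
- carousel (a joint): Angle of the carousel, rad, growing anticlockwise from above; starts at -0.40 to -0.25, between stations. Stations are 0.628 rad apart; the next lies near 0, but the detent under the deck is set by hand, up to 0.15 rad off either way: the station must be felt. Between stations it drags with 4 to 7 N at the peg while moving and stays where it is left.
- detent (a joint): Hidden spring ball under the deck, m: 0 fully in a notch (in a station), 0.0015 riding between notches. A notch reaches 0.05 rad to either side of the station. Past its edge the ball draws the carousel in and the push goes slack (a click); then it holds, the push climbing over some 0.05 rad: pushing it out again takes 12 to 20 N at the peg.
- peg (a point): Middle (half-way up) of the upright steel turning peg on the deck: 14 mm across, 40 mm tall (72 to 112 mm above the bench), 110 mm from the carousel's axis, 54 deg anticlockwise from the empty holder, on the robot's side; turns with the carousel. Tubes (16 mm caps) stand 80 mm from the axis 18 deg to either side of it.
- holder (a point): Centre of the mouth of the empty tube holder, a black upright cup in the carousel, bore 16 mm, mouth 78 mm above the bench, 40 mm deep, z up; 80 mm from the carousel's axis, turning with it.
- tube_mid (a point): Centre (half-way up) of the short capped tube: 82 mm long, body 13 mm across with a round bottom, orange cap 16 mm across and 18 mm tall on top, 14 g, z along the tube towards the cap. It stands upright in the rack, 36 mm deep in a 17.5 mm hole, its bottom 10 mm above the bench.
- rack: Black tube rack, 62 x 150 x 46 mm, fixed; origin centre of its underside, y along its length. Three of its holes hold tubes, 48 mm apart: the short one in any of the three.
- tall_a_mid (a point): Centre of one of the two tall tubes in the rack, 107 mm long, otherwise like the short one; to be left alone.
- tall_b_mid (a point): Centre of the other tall tube in the rack; to be left alone.
- pot_a: Specimen pot with white lid, 42 mm across, 68 mm tall; origin centre of its underside; to be left alone.
- pot_b: A second such pot; to be left alone.
- marker: Marker pen lying on the bench, 140 mm long, 17 mm thick; to be left alone.
- label_roll: Roll of labels standing on the bench, 60 mm across, 40 mm tall; to be left alone.

How it is judged (in metres and radians):
On the way:
1. the carousel is clicked into the next station, the tube not yet loaded (value of joint detent below 0.0008 m and value of joint carousel between -0.19 and 0.19 rad and horizontal distance between tube_mid and holder above 0.03 m), for 0.2 s.
At the end, for the whole second after the job is handed in: The detent ball sits in the notch of the next station (within 0.8 mm; carousel angle within 0.19 rad of 0), and the short tube stands upright (within 0.15 rad) in the empty holder (centred within 6 mm), on its floor (within 3 mm), released (value of joint detent below 0.0008 m and value of joint carousel between -0.19 and 0.19 rad and horizontal distance between tube_mid and holder below 0.006 m and z of tube_mid in the frame of holder between -0.003 and 0.004 m and angle between tube_mid's own z axis and vertical below 0.15 rad); the robot touches nothing.
It fails at once if the fingers pushed or leaned on the carousel or the sampler harder than 25 N (contact force between the fingers and sampler above 25 N).
It fails at once if the carousel was pushed on past the next station (value of joint carousel above 0.25 rad).
It fails at once if the carousel was turned backwards (clockwise) (value of joint carousel below -0.48 rad).
It fails at once if the tube was forced against the carousel or the sampler harder than 25 N (contact force between tube and sampler above 25 N).
It fails at once if a bystander was disturbed (distance of any of tall_a_mid, tall_b_mid from where it was at the start of the episode above 0.015 m or distance of any of pot_a, pot_b, marker, label_roll from where it was at the start of the episode above 0.02 m).
It also fails if it takes over 69 s, if anything falls off the work surface, if the arm or the gripper's body presses on something with over 40 N, if the wrist force passes 120 N, or if a joint passes its speed limit or range.

ROBOT

A 6-joint arm with a two-finger parallel gripper is mounted at the origin on the work surface. World frame = base frame: x ahead of the robot, y to its left, z up, the work surface at z = 0. Lengths are in m, angles in degrees, forces in N, time in s.
With the tool pointing down it reaches from about 0.3 to 0.75 m from the base axis. Payload 8.5 kg.
Tool frame: the origin (TCP) lies at the very end of the fingers, on their centre line; the grasp point (between the pads) lies 19 mm behind it (env.tcp_to_grasp is the distance from the TCP to the grasp point, in m); z points along the fingers, y is the line along which they close (so a half turn about z gives the same grasp; the last joint's range is limited). The gripper opens to 85 mm and grips with 20 to 120 N. Pads are 22 mm wide; open, the fingers measure 114 mm over their backs; the gripper's body (76 mm by 85 mm) begins 54 mm behind the grasp point. The pads swing forward as they close: fully open they stand 13 mm farther back than shut.
Start: joints at [-81.606, 21.807, 74.336, -0, 83.858, -12.336], TCP at [0.195, -0.514, 0.231] pointing down, gripper open.
Joint ranges: [-178.18, 178.18], [-50.72, 133.34], [12.68, 142.11], [-81.47, 261.47], [9.98, 163.14], [-165.26, 165.26]. Speed limits (degrees/s): [136.94, 136.94, 180, 180, 180, 180].

INTERFACE

Orientations are given as a 3x3 rotation matrix whose columns are the frame's x, y, z axes.
In Python, from rig import status, get_image, env gives the robot as it stands.
- The arm moves only by the shell command python3 -m handwheel 'ROWS' [FORCE]. ROWS is text: rows parted by semicolons, each of 7 numbers parted by spaces: the shift along the world's x, y, z in cm, then the turn, a rotation vector about the world's x, y, z in degrees, then the opening, from 0 (shut) to 1 (fully open). In form: dx dy dz wx wy wz gripper; .... A call has 1 to 8 rows; each row is the pose to reach, as a shift and turn from the pose commanded when the call began; what a row does not reach only later rows make up. A row lasts 1/12 s, in which the tool goes at most 41.7 mm and 7.16 degrees, less where a joint would pass 70% of its speed; a pose out of reach is approached as far as the arm can. A call with a gripper value outside its range is refused whole. The fingers move at their own pace and stop on an object; FORCE is the grip in N (left out, the last holds). Time passes only in rows, so rows that repeat a pose let the fingers close. It gives the time, the measured TCP pose, the force, the opening and the grip force at its end, in the units of the state.
- status.observe(): the state, without advancing time (a new reading comes with each control period).
- get_image(name): name is "scene" or "top" or "wrist"; returns a dict with "color" (480x640x3 uint8, red, green, blue), "vertical_fov" (degrees; the focal length in pixels is half the picture's height over the tangent of half this angle, whatever the lens; pixels are square), "cx", "cy" (the principal point, pixels), "xyz" and "orientation" of the camera in the world. Camera axes: x right, y down, z forward; pixel columns grow to the right and rows downward; lengths in m; the calibration is good to about 2 mm. A picture is of the moment at which its call begins. There is no depth.
- env.close_job(): hands the job in; it is judged then, once.
The state is a dict: "time_s": time; "q": joint angles; "qvel": joint speeds; "joint_efforts": joint torques, N m; "position": TCP position; "tool_rot": TCP orientation; "ft_force": force on the tool from outside, world axes, zero at the start; "wrist_torque": the same for the moment, N m; "grip_width": finger opening in m; "gripper_force": force on a finger pad.
Only numpy, scipy, OpenCV 4.12 (cv2) and the standard library are available. Lean on these libraries where they do the work, as an engineer would, in place of code of your own. Each camera call takes 0.05 s, during which the arm holds its last target. There are 200 camera calls.

## Working session

There is one attempt and no reset: what is moved stays moved. The work goes in short steps, Python scripts to look and compute and a shell command to move; the robot and the scene stay as the last step left them, time stands still between calls to the robot, and variables do not carry over. Pictures are saved under pics/ and viewed, at most 14 in all, crops included, and the job is handed in when it is done.

```bash
mkdir -p pics; cat > h.py <<'E'
import numpy as np,cv2
from rig import status,get_image,env
def cam(n):
    d=get_image(n);return d
def save(d,f,crop=None,s=1):
    im=d["color"][:,:,::-1]
    if crop: x0,y0,x1,y1=crop; im=im[y0:y1,x0:x1]
    cv2.imwrite("pics/"+f,cv2.resize(im,None,fx=s,fy=s,interpolation=cv2.INTER_CUBIC))
def f(d): return 240/np.tan(np.radians(d["vertical_fov"])/2)
def ray(d,u,v,z):
    r=np.array(d["orientation"])@np.array([(u-d["cx"])/f(d),(v-d["cy"])/f(d),1]);o=np.array(d["xyz"])
    return o+r*(z-o[2])/r[2]
def proj(d,p):
    c=np.array(d["orientation"]).T@(np.array(p)-np.array(d["xyz"]))
    return d["cx"]+f(d)*c[0]/c[2],d["cy"]+f(d)*c[1]/c[2]
E
python3 - <<'E'
from h import *
import pickle
for n in("top","scene"):
    d=cam(n);save(d,n+"0.png");pickle.dump(d,open(n+".pkl","wb"))
    print(n,f(d),d["cx"],d["cy"],d["xyz"],np.round(d["orientation"],3).tolist())
s=status.observe();print(s)
E
```

```text
top 510.4102093393047 322.41821853552983 245.34179025174907 [ 0.47335747 -0.02268042  1.40329566] [[-0.031, -0.996, 0.084], [-1.0, 0.031, 0.001], [-0.004, -0.084, -0.996]]
scene 434.1875421076886 319.3037232410678 234.43144312871908 [1.15277228 0.48503747 0.54586667] [[-0.66, 0.374, -0.651], [0.751, 0.352, -0.559], [0.021, -0.858, -0.513]]
{'time_s': 0.1, 'q': array([-8.16074545e+01,  2.18379650e+01,  7.43773650e+01, -4.52920678e-04,
        8.38603346e+01, -1.23345263e+01]), 'qvel': array([ 0.00216184, -0.11006626, -0.15245231,  0.05833147, -0.03583039,
        0.00703866]), 'joint_efforts': array([ 3.97397293e-03, -4.49214363e+01, -2.31656849e+01, -1.59779593e-04,
        3.62483523e-03, -3.65595682e-06]), 'position': array([ 0.19462284, -0.51413838,  0.23078363]), 'tool_rot': array([[ 9.35276639e-01,  3.53917461e-01, -2.00522086e-04],
       [ 3.53917411e-01, -9.35275768e-01,  1.30530668e-03],
       [ 2.74427377e-04, -1.29179110e-03, -9.99999128e-01]]), 'ft_force': array([ 0.42216312,  0.64234262, -0.61567657]), 'wrist_torque': array([-0.03189786, -0.00976988, -0.02238783]), 'gripper_force': 0.0, 'grip_width': 0.08550401511075405}
```

View pics/top0.png

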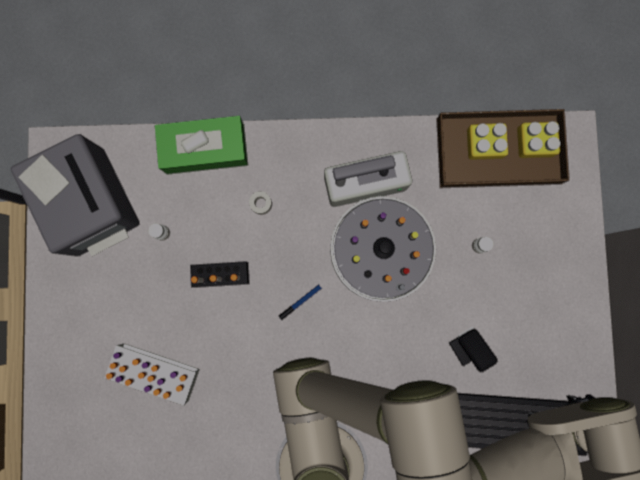

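View pics/scene0.png

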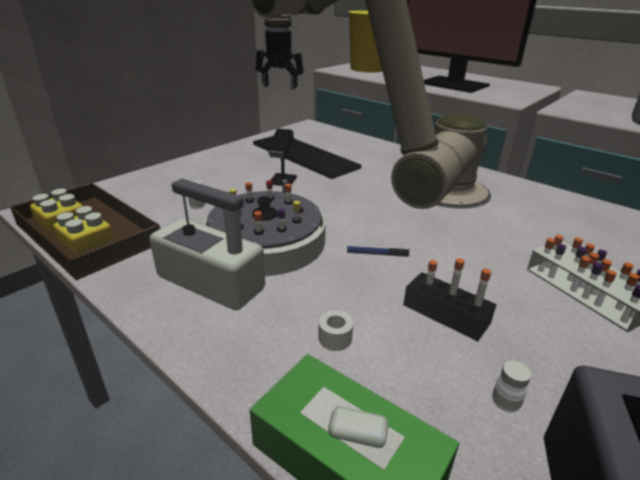

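```bash
python3 - <<'E'
from h import *
import pickle
t=pickle.load(open("top.pkl","rb"));s=pickle.load(open("scene.pkl","rb"))
a=cv2.resize(t["color"][190:310,325:445,::-1],(480,480),interpolation=cv2.INTER_CUBIC)
b=cv2.resize(t["color"][255:295,185:255,::-1],(280,160),interpolation=cv2.INTER_CUBIC)
c=cv2.resize(s["color"][245:345,395:505,::-1],(308,280),interpolation=cv2.INTER_CUBIC)
im=np.zeros((480,800,3),np.uint8);im[:,:480]=a;im[:160,490:770]=b;im[180:460,490:798]=c
cv2.imwrite("pics/c1.png",im)
E
```

```text
(no output)
```

View pics/c1.png

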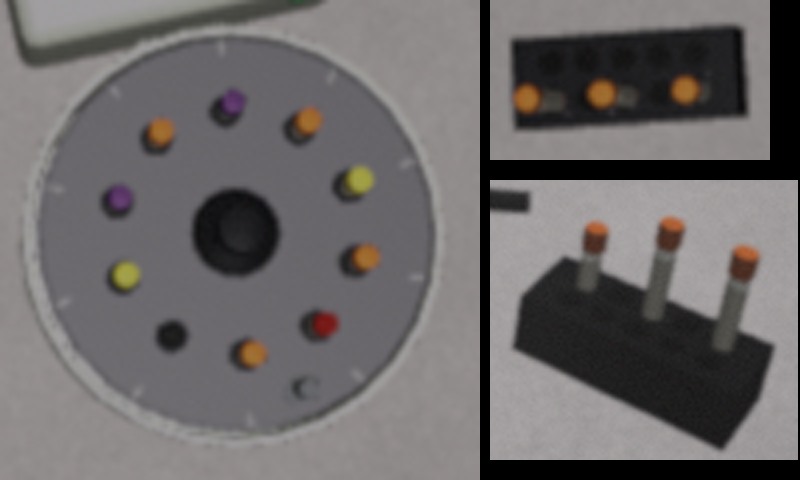

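The empty holder is at about (368,274) in the top view and the peg top at (402,287). The short tube is the right-hand one in the top view, cap at (234,277), because it is the lowest in the scene view.

```bash
python3 - <<'E'
from h import *
import pickle
t=pickle.load(open("top.pkl","rb"));s=pickle.load(open("scene.pkl","rb"))
C=ray(t,384.25,248.25,.072);H=ray(t,368,274,.078);P=ray(t,401.75,286.75,.112)
print("C",C,"H",H,"P",P)
tubes=[(160,355-0)]  # dummy
caps={'org1':(161,131,.12),'pur':(233,103,.12),'o2':(309,120,.12),'y':(361,180,.12),'o3':(367,258,.12),'r':(326,324,.12),'o4':(254,353,.12),'y2':(126,275,.12),'p2':(120,200,.12)}
pts=[]
for k,(u,v,z) in caps.items(): pts.append(ray(t,325+u/4,190+v/4,z)[:2])
pts=np.array(pts+[H[:2]])
# fit circle r=80
from scipy.optimize import least_squares
r=least_squares(lambda p:np.hypot(*(pts-p).T)-.08,C[:2]);print("fit",r.x,np.round(r.fun*1e3,1))
c=r.x;ang=np.degrees(np.arctan2(*(pts-c).T[::-1]));print(np.round(ang,1))
a=P[:2]-c;print("peg r,ang",np.hypot(*a),np.degrees(np.arctan2(a[1],a[0])))
for n,u,v,z in(("short",685,90,.092),("mid",602,94,.117),("left",527,98,.117)): print(n,ray(t,185+(u-490)/4,255+v/4,z))
for n,u,v,z in(("short",596,227,.092),("mid",672,223,.117),("left",745,250,.117)): print(n,ray(s,395+(u-490)/2.8,245+(v-180)/2.8,z))
for x,y in((514,128),(746,115),(512,40),(741,28)): print(ray(t,185+(x-490)/4,255+y/4,.046))
E
```

```text
C [ 0.57246321 -0.18225078  0.072     ] H [ 0.50641069 -0.13671551  0.078     ] P [ 0.47087953 -0.21755322  0.112     ]
fit [ 0.57256174 -0.18085282] [-0.1 -1.  -0.1  0.1 -0.2 -0.4 -0.5  0.3 -0.3 -0.5]
[  38.5    2.6  -33.5  -70.  -106.  -141.9 -177.7  110.4   75.8  146.3]
peg r,ang 0.10810268203769624 -160.15384790469236
short [0.50767794 0.20908071 0.092     ]
mid [0.5061153  0.25694999 0.117     ]
left [0.50505236 0.30419999 0.117     ]
short [0.50610332 0.20990294 0.092     ]
mid [0.50452464 0.25833234 0.117     ]
left [0.50122831 0.30476685 0.117     ]
[0.48720642 0.33106108 0.046     ]
[0.4910852  0.17700509 0.046     ]
[0.54564356 0.33186244 0.046     ]
[0.54893677 0.17925998 0.046     ]
```

```bash
python3 -m handwheel '3.2 4 0 0 0 0 0;6.4 8 0 0 0 0 0;9.6 12 0 0 0 0 0;12.8 16 0 0 0 0 0;15.6 19.5 0 0 0 0 0;18.2 22.8 0 0 0 0 0;20.8 26 0 0 0 0 0;20.8 26 0 0 0 0 0' 30
```

```text
time_s: 0.77
position: [0.4034, -0.2524, 0.2312]
tool_rot: [[0.935, 0.354, -0.0], [0.354, -0.935, 0.0], [-0.0, -0.0, -1.0]]
ft_force: [1.2, -0.2, 0.0]
grip_width: 0.0001
gripper_force: 0.0
```

```bash
python3 -m handwheel '3 3.5 0 0 0 0 0;5.2 6.4 0 0 0 0 0;5.2 6.4 -3 0 0 0 0;5.2 6.4 -6 0 0 0 0;5.2 6.4 -9 0 0 0 0;5.2 6.4 -9 0 0 0 0;5.2 6.4 -9 0 0 0 0'
python3 - <<'E'
from h import *
d=cam("top");save(d,"t2.png",(325,190,445,310),4);d=cam("wrist");save(d,"w2.png")
s=status.observe();print(s["position"],s["tool_rot"],s["ft_force"])
E
```

```text
time_s: 1.35
position: [0.4543, -0.1901, 0.141]
tool_rot: [[0.935, 0.354, -0.002], [0.354, -0.935, 0.002], [-0.002, -0.002, -1.0]]
ft_force: [0.1, -0.3, 0.2]
grip_width: -0.0002
gripper_force: 0.0
[ 0.45532041 -0.19103397  0.14292083] [[ 0.93536703  0.35367308  0.00196942]
 [ 0.35367604 -0.93536689 -0.0014262 ]
 [ 0.00133772  0.00203056 -0.99999704]] [-0.0050513   0.46666645  1.00834501]
```

View pics/w2.png

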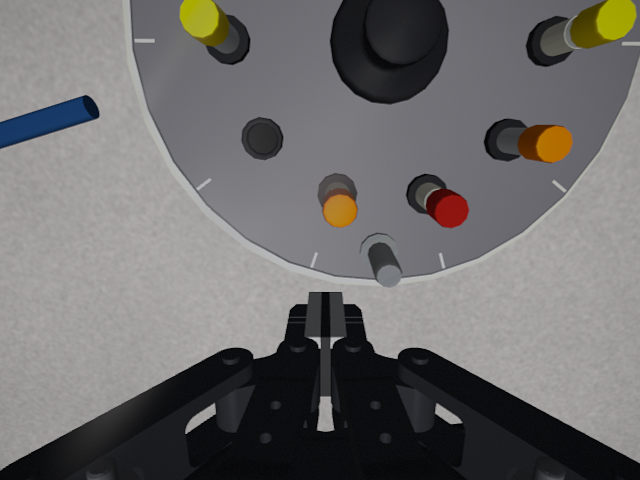

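The wrist view shows the closed fingers just clockwise of the peg (peg top 387,276; holder mouth 262,138), clear of the orange tube.

```bash
python3 - <<'E'
from h import *
d=cam("wrist")
print("peg",ray(d,387,276,.112),"H",ray(d,262,138,.078),"orange cap",ray(d,340,208,.12),"tcp px",proj(d,status.observe()["position"]))
# follow-the-peg waypoints: displacement of finger centre about C, per 3 deg
C=np.array([.5725,-.181]);p=np.array([.4554,-.1903])-C
for a in range(0,46,3):
    t=np.radians(a);R=np.array([[np.cos(t),-np.sin(t)],[np.sin(t),np.cos(t)]]);print(a,np.round(R@p*100-p*100,2))
E
python3 -m handwheel '0 0 -2 0 0 0 0;0 0 -4 0 0 0 0;0 0 -5.6 0 0 0 0;0 0 -5.6 0 0 0 0;0 0 -5.6 0 0 0 0'
```

```text
peg [ 0.46845843 -0.21774997  0.112     ] H [ 0.50589017 -0.13637699  0.078     ] orange cap [ 0.4932972  -0.18324301  0.12      ] tcp px (np.float64(326.48125378354996), np.float64(311.3577564380894))
0 [0. 0.]
3 [ 0.06 -0.61]
6 [ 0.16 -1.22]
9 [ 0.29 -1.82]
12 [ 0.45 -2.41]
15 [ 0.64 -3.  ]
18 [ 0.86 -3.57]
21 [ 1.11 -4.13]
24 [ 1.39 -4.68]
27 [ 1.7  -5.21]
30 [ 2.03 -5.73]
33 [ 2.4  -6.23]
36 [ 2.78 -6.71]
39 [ 3.19 -7.16]
42 [ 3.63 -7.6 ]
45 [ 4.09 -8.01]
time_s: 1.92
position: [0.4551, -0.1908, 0.0864]
tool_rot: [[0.935, 0.354, 0.001], [0.354, -0.935, -0.001], [0.001, 0.001, -1.0]]
ft_force: [0.5, -0.2, 0.3]
grip_width: 0.0002
gripper_force: 0.0
```

```bash
python3 -m handwheel '.01 -.1 0 0 0 .5 0;.02 -.2 0 0 0 1 0;.03 -.3 0 0 0 1.5 0;.04 -.4 0 0 0 2 0;.05 -.5 0 0 0 2.5 0;.06 -.61 0 0 0 3 0'|grep -E "posi|force:"
python3 -m handwheel '.016 -.1 0 0 0 .5 0;.03 -.2 0 0 0 1 0;.05 -.3 0 0 0 1.5 0;.066 -.4 0 0 0 2 0;.08 -.5 0 0 0 2.5 0;.1 -.61 0 0 0 3 0'|grep -E "posi|force:"
```

```text
position: [0.4553, -0.1966, 0.0855]
ft_force: [-0.9, 0.6, 0.9]
gripper_force: 0.0
position: [0.4561, -0.2022, 0.0852]
ft_force: [0.5, 5.0, 1.9]
gripper_force: 2.7
```

```bash
python3 -m handwheel '.02 -.1 0 0 0 .5 0;.043 -.2 0 0 0 1 0;.065 -.3 0 0 0 1.5 0;.087 -.4 0 0 0 2 0;.11 -.5 0 0 0 2.5 0;.13 -.6 0 0 0 3 0'|grep -E "posi|force:"
```

```text
position: [0.4571, -0.2072, 0.0852]
ft_force: [-1.4, 6.8, 3.0]
gripper_force: 3.5
```

```bash
python3 -m handwheel '.027 -.1 0 0 0 .5 0;.053 -.2 0 0 0 1 0;.08 -.3 0 0 0 1.5 0;.107 -.4 0 0 0 2 0;.133 -.5 0 0 0 2.5 0;.16 -.59 0 0 0 3 0'|grep -E "posi|ft_force:"
```

```text
position: [0.4586, -0.2131, 0.0852]
ft_force: [-0.8, 7.5, 4.2]
```

```bash
python3 -m handwheel '.03 -.1 0 0 0 .5 0;.063 -.2 0 0 0 1 0;.095 -.3 0 0 0 1.5 0;.127 -.4 0 0 0 2 0;.158 -.5 0 0 0 2.5 0;.19 -.59 0 0 0 3 0'|grep -E "posi|ft_force:"
```

```text
position: [0.4605, -0.219, 0.0852]
ft_force: [-2.2, 8.4, 3.4]
```

```bash
python3 -m handwheel '.037 -.095 0 0 0 .5 0;.073 -.19 0 0 0 1 0;.11 -.285 0 0 0 1.5 0;.147 -.38 0 0 0 2 0;.18 -.475 0 0 0 2.5 0;.22 -.57 0 0 0 3 0'|grep -E "posi|ft_force:"
```

```text
position: [0.4633, -0.226, 0.0853]
ft_force: [0.1, 0.6, 0.1]
```

```bash
python3 -m handwheel '.04 -.094 0 0 0 .5 0;.083 -.187 0 0 0 1 0;.083 -.187 0 0 0 1 0'|grep -E "posi|ft_force:"
```

```text
position: [0.4642, -0.2283, 0.0853]
ft_force: [-0.1, 0.1, -0.4]
```

```bash
python3 - <<'E'
from h import *
d=cam("wrist");save(d,"w3.png");import pickle;pickle.dump(d,open("w3.pkl","wb"))
E
```

```text
(no output)
```

View pics/w3.png

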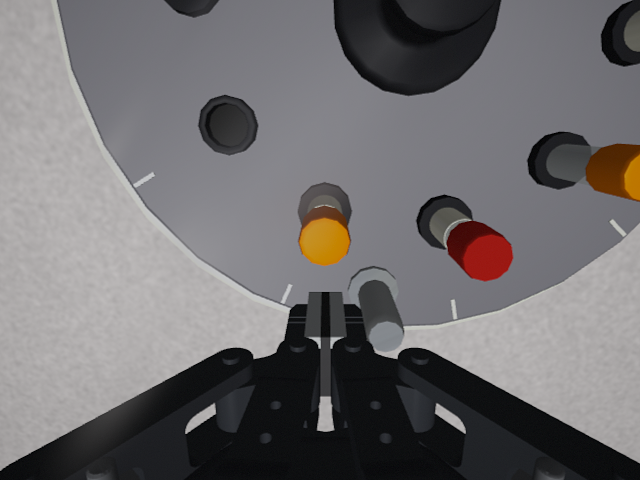

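```bash
python3 - <<'E'
from h import *
import pickle
d=pickle.load(open("w3.pkl","rb"));C=np.array([.5725,-.181])
H=ray(d,228,123,.078);P=ray(d,386,336,.112);O=ray(d,325,242,.12)
for n,p in(("H",H),("P",P),("O",O)):
    a=p[:2]-C;print(n,p,np.hypot(*a),np.degrees(np.arctan2(a[1],a[0]))%360)
E
```

```text
H [ 0.49774977 -0.15265595  0.078     ] 0.07994362082511074 159.2341029089612
P [ 0.48065179 -0.24075566  0.112     ] 0.10957569331148066 213.04768390261887
O [ 0.49510924 -0.20179757  0.12      ] 0.08013656459340919 195.04197515216364
```

```bash
python3 -m handwheel '.04 -.094 0 0 0 .5 0;.083 -.187 0 0 0 1 0;.083 -.187 0 0 0 1 0'|grep -E "posi|ft_force:"
```

```text
position: [0.4646, -0.2295, 0.0853]
ft_force: [-1.5, 4.2, 1.4]
```

```bash
python3 -m handwheel '.045 -.093 0 0 0 .5 0;.09 -.185 0 0 0 1 0;.09 -.185 0 0 0 1 0'|grep -E "posi|ft_force:"
```

```text
position: [0.465, -0.2305, 0.0852]
ft_force: [-4.9, 7.4, 4.9]
```

The push went slack at 18 deg, the carousel jumped about 2 deg ahead of the finger, and the push then climbed with hardly any motion. So it has clicked in, and I'm backing off.

```bash
python3 -m handwheel '-.16 .25 0 0 0 0 0;-.33 .5 0 0 0 0 0;-.33 .5 1 0 0 0 0;-.33 .5 4 0 0 0 0;-.33 .5 8 0 0 0 0;-.33 .5 12 0 0 0 0.4;-.33 .5 15 0 0 0 0.4;-.33 .5 15 0 0 0 0.4'
python3 - <<'E'
from h import *
import pickle
d=cam("wrist");pickle.dump(d,open("w4.pkl","wb"));s=status.observe();print(s["position"])
a=d["color"][:,:,::-1]
cv2.imwrite("pics/w4.png",a)
print(np.round([proj(d,(.4977,-.1527,.078)),proj(d,(.5725,-.181,.072))]))
E
```

```text
time_s: 6.38
position: [0.4643, -0.2282, 0.2416]
tool_rot: [[0.746, 0.666, 0.01], [0.666, -0.746, -0.008], [0.002, 0.013, -1.0]]
ft_force: [1.0, -0.6, -0.8]
grip_width: 0.0338
gripper_force: 0.0
[ 0.46349738 -0.22759204  0.23830843]
[[279. 122.]
 [372.  71.]]
```

View pics/w4.png

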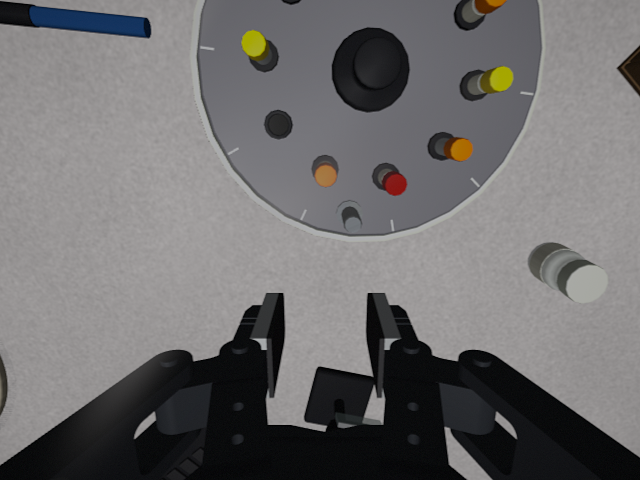

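The holder mouth is at (279,123), unchanged. Moving to the short tube.

```bash
python3 -m handwheel '.4 3.5 0 0 0 3 .6;.7 7.3 0 0 0 6 .6;1.1 11.2 0 0 0 9 .6;1.5 15.2 0 0 0 13 .6;1.9 19.2 0 0 0 17 .6;2.3 23.2 0 0 0 20 .6;2.6 26.6 0 0 0 24 .6;3 30 0 0 0 27 .6'
python3 -m handwheel '.3 3.5 0 0 0 0 .6;.6 6.8 0 0 0 0 .6;.9 9.8 0 0 0 0 .6;.9 9.8 0 0 0 0 .6;.9 9.8 0 0 0 0 .6;.9 9.8 0 0 0 0 .6'
python3 - <<'E'
from h import *
import pickle
d=cam("wrist");pickle.dump(d,open("w5.pkl","wb"));s=status.observe();print(s["position"],s["q"])
cv2.imwrite("pics/w5.png",d["color"][:,:,::-1])
print(np.round([proj(d,(.507,.2095,.092)),proj(d,(.507,.2095,.046))]))
E
```

```text
time_s: 7.1
position: [0.492, 0.0752, 0.2341]
tool_rot: [[0.359, 0.933, -0.001], [0.933, -0.359, -0.0], [-0.001, -0.001, -1.0]]
ft_force: [1.2, -1.1, -0.4]
grip_width: 0.0512
gripper_force: 0.0
time_s: 7.6
position: [0.5013, 0.1709, 0.2344]
tool_rot: [[0.363, 0.932, -0.001], [0.932, -0.363, -0.001], [-0.001, -0.001, -1.0]]
ft_force: [-0.7, -0.3, 0.4]
grip_width: 0.0515
gripper_force: 0.0
[0.50142665 0.17049416 0.23460217] [ 5.97018159e+00  1.96493209e+01  7.71524243e+01 -1.89082726e-02
  8.32646954e+01  2.72933882e+01]
[[315. 175.]
 [316. 168.]]
```

View pics/w5.png

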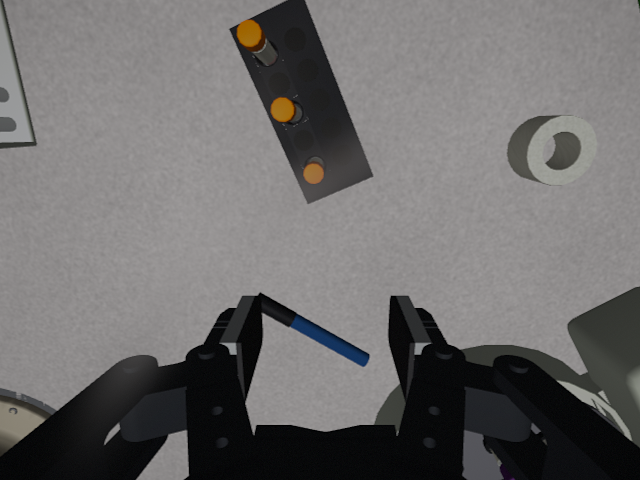

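The short tube's cap is at (314,173), within 2 px of the prediction, so I descend on it.

```bash
python3 -m handwheel '.3 2 -1 0 0 0 .6;.55 4 -3 0 0 0 .6;.55 4 -6.5 0 0 0 .6;.55 4 -10 0 0 0 .6;.55 4 -13 0 0 0 .6;.55 4 -15.5 0 0 0 .6;.55 4 -17 0 0 0 .6;.55 4 -17 0 0 0 .6' 25
python3 -m handwheel '0 0 0 0 0 0 .4;0 0 0 0 0 0 .2;0 0 0 0 0 0 .05;0 0 0 0 0 0 .05;0 0 0 0 0 0 .05;0 0 0 0 0 0 .05' 25
```

```text
time_s: 8.32
position: [0.5056, 0.2097, 0.0622]
tool_rot: [[0.365, 0.931, -0.006], [0.931, -0.365, -0.001], [-0.003, -0.005, -1.0]]
ft_force: [-0.4, -0.4, 0.0]
grip_width: 0.0514
gripper_force: 0.0
time_s: 8.82
position: [0.5078, 0.2114, 0.0664]
tool_rot: [[0.363, 0.932, 0.003], [0.932, -0.363, 0.0], [0.001, 0.002, -1.0]]
ft_force: [1.3, -1.2, 6.3]
grip_width: 0.0153
gripper_force: 25.0
```

```bash
python3 -m handwheel '0 0 .5 0 0 0 .05;0 0 1.5 0 0 0 .05;0 0 3.5 0 0 0 .05;0 0 6.5 0 0 0 .05;0 0 10 0 0 0 .05;0 0 13.5 0 0 0 .05;0 0 16 0 0 0 .05;0 0 16 0 0 0 .05' 40
python3 - <<'E'
from h import *
d=cam("wrist");s=status.observe();print(s["position"],s["ft_force"],s["grip_width"])
cv2.imwrite("pics/w6.png",d["color"][:,:,::-1])
E
```

```text
time_s: 9.48
position: [0.5084, 0.2118, 0.2315]
tool_rot: [[0.362, 0.932, 0.01], [0.932, -0.362, 0.002], [0.005, 0.008, -1.0]]
ft_force: [0.7, 0.2, 0.5]
grip_width: 0.0146
gripper_force: 39.0
[0.50758851 0.21158723 0.22845742] [-0.31283587  0.16151546 -1.27829068] 0.014546994095550264
```

View pics/w6.png

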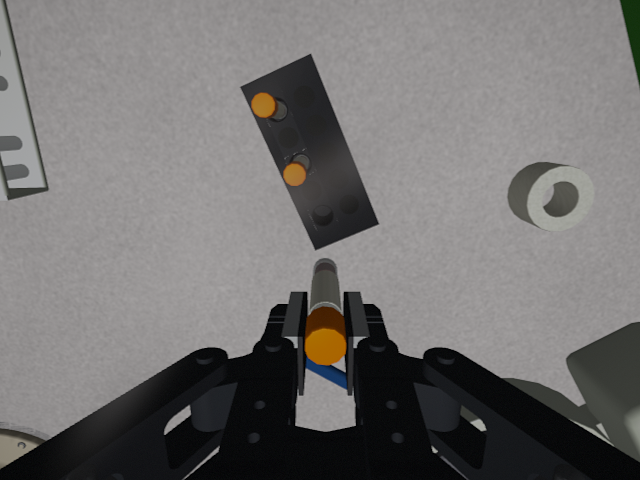

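The tube is held between the pads, with cap top at (325,346) and bottom at (325,262). I'll check its tilt against the projection.

```bash
python3 - <<'E'
from h import *
d=cam("wrist");s=status.observe();p=s["position"];print(p,s["tool_rot"][2])
print(proj(d,p+[0,0,-.049]),proj(d,p+[0,0,.0265]))
x=ray(d,325,268,p[2]-.049);y=ray(d,325,347,p[2]+.0265);print("bottom off",x-p,"top off",y-p)
E
```

```text
[0.50684998 0.21142011 0.2262731 ] [ 8.86913553e-04  1.23405450e-03 -9.99998845e-01]
(np.float64(325.20688104306265), np.float64(268.59273112898313)) (np.float64(326.20716343025134), np.float64(346.03948598298683))
bottom off [ 2.04888104e-05  3.58736437e-04 -4.90000000e-02] top off [-0.00053351 -0.0002024   0.0265    ]
```

```bash
python3 -m handwheel '0 -2 0 0 0 0 .05;-.1 -5 0 0 0 0 .05;-.2 -8.5 0 0 0 0 .05;-.3 -12 0 0 0 0 .05;-.4 -15.5 0 0 0 0 .05;-.5 -19 0 0 0 0 .05;-.6 -22.5 0 0 0 0 .05;-.6 -25 0 0 0 0 .05'|grep pos
python3 -m handwheel '-.1 -3 0 0 0 0 .05;-.2 -6 0 0 0 0 .05;-.3 -9 0 0 0 0 .05;-.3 -10.5 0 0 0 0 .05;-.3 -11.4 0 0 0 0 .05;-.3 -11.4 0 0 0 0 .05;-.3 -11.4 0 0 0 0 .05;-.3 -11.4 0 0 0 0 .05'|grep pos
python3 - <<'E'
from h import *
import pickle
d=cam("wrist");s=status.observe();p=s["position"];print(p,s["tool_rot"][2],s["q"][5])
pickle.dump((d,p),open("w7.pkl","wb"))
print(proj(d,(.4977,-.1527,.078)))
save(d,"w7.png",(220,150,420,300),4)
E
```

```text
position: [0.4999, -0.0409, 0.224]
position: [0.4979, -0.1515, 0.225]
[ 0.49798373 -0.15145304  0.22518367] [ 2.93738258e-04 -5.71349756e-04 -9.99999794e-01] -8.78009905442152
(np.float64(326.8215814305209), np.float64(224.87518337921867))
```

View pics/w7.png

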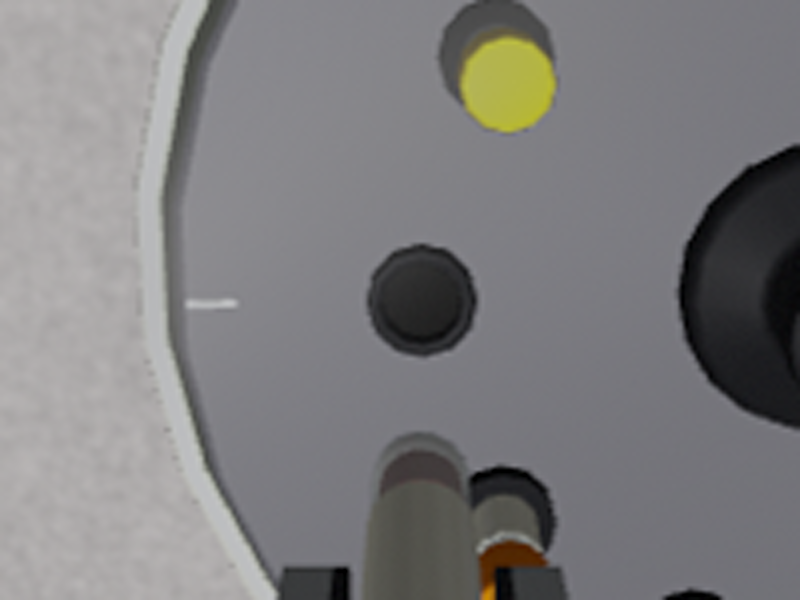

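The holder mouth is centred at crop (423,297), which is image (325.4,223.9).

```bash
python3 - <<'E'
from h import *
import pickle
d,p=pickle.load(open("w7.pkl","rb"))
H=ray(d,325.4,223.9,.078);print(H,H-p)
a=H[:2]-[.5725,-.181];print(np.hypot(*a),np.degrees(np.arctan2(a[1],a[0])))
E
```

```text
[ 0.49695251 -0.15156705  0.078     ] [-1.03122755e-03 -1.14016053e-04 -1.47183665e-01]
0.08107849379953282 158.71434795535066
```

```bash
python3 -m handwheel '-.05 -.05 -2 0 0 0 .05;-.05 -.05 -4 0 0 0 .05;-.05 -.05 -6 0 0 0 .05;-.05 -.05 -7.5 0 0 0 .05;-.05 -.05 -8.3 0 0 0 .05;-.05 -.05 -8.3 0 0 0 .05;-.05 -.05 -8.3 0 0 0 .05;-.05 -.05 -8.3 0 0 0 .05'
python3 - <<'E'
from h import *
import pickle
d=cam("wrist");s=status.observe();p=s["position"];print(p,s["ft_force"])
pickle.dump((d,p),open("w8.pkl","wb"))
print(proj(d,(p[0],p[1],.078)),proj(d,p+[0,0,-.0555]))
save(d,"w8.png",(240,190,400,310),5)
E
```

```text
time_s: 11.63
position: [0.498, -0.1531, 0.1433]
tool_rot: [[0.362, 0.932, 0.002], [0.932, -0.362, -0.001], [-0.0, 0.002, -1.0]]
ft_force: [-0.1, -0.6, 0.2]
grip_width: 0.0143
gripper_force: 39.0
[ 0.49801759 -0.15322031  0.14340073] [-0.0466484  -0.64547496  0.01129304]
(np.float64(326.48445241564457), np.float64(258.8523097950492)) (np.float64(326.57389312858334), np.float64(264.94488938623215))
```

View pics/w8.png

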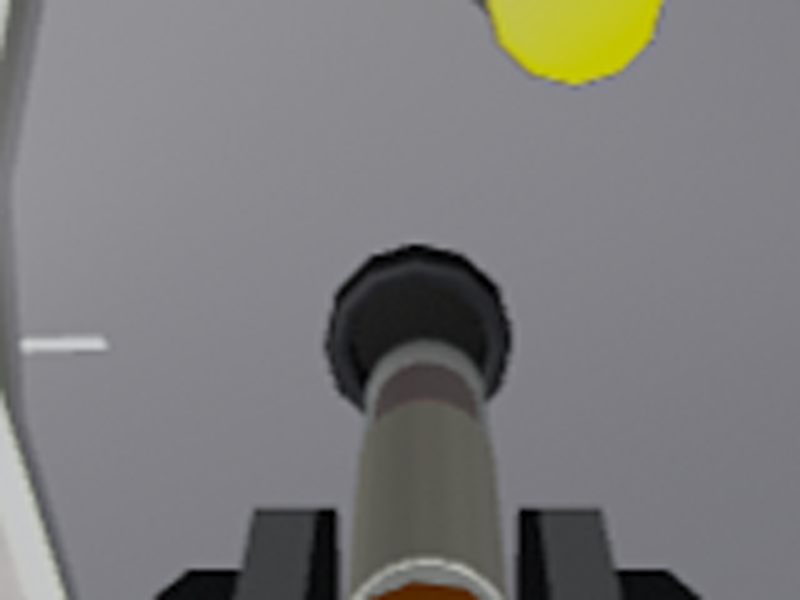

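The tube bottom sits about 0.8 mm right of the mouth and 1.5 mm short of it. I'll correct that and lower slowly.

```bash
python3 -m handwheel '-.03 .16 0 0 0 0 .05;-.03 .16 -.3 0 0 0 .05;-.03 .16 -.6 0 0 0 .05;-.03 .16 -.8 0 0 0 .05;-.03 .16 -1 0 0 0 .05;-.03 .16 -1.2 0 0 0 .05;-.03 .16 -1.2 0 0 0 .05' | grep -E 'pos|ft'
python3 - <<'E'
from h import *
d=cam("wrist");s=status.observe();p=s["position"];print(p,s["ft_force"],s["wrist_torque"])
save(d,"w9.png",(240,190,400,310),5)
E
```

```text
position: [0.497, -0.1515, 0.1298]
ft_force: [-0.0, 0.5, -0.2]
[ 0.49713869 -0.15158643  0.13007496] [-0.35803615 -0.39188641 -0.53159849] [-0.01222983 -0.0318113   0.01637216]
```

View pics/w9.png

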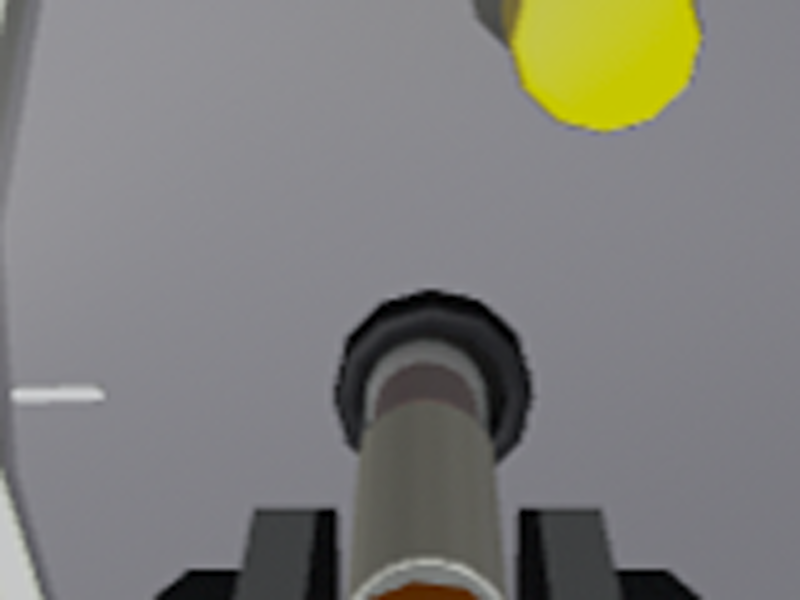

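The tube has entered the mouth with no force and is now about 0.5 mm to the left. I'll trim that and lower.

```bash
python3 -m handwheel '.04 -.01 0 0 0 0 .05;.04 -.01 -.3 0 0 0 .05;.04 -.01 -.6 0 0 0 .05;.04 -.01 -.9 0 0 0 .05;.04 -.01 -1.2 0 0 0 .05;.04 -.01 -1.4 0 0 0 .05;.04 -.01 -1.4 0 0 0 .05' | grep -E 'pos|ft'
```

```text
position: [0.4974, -0.1516, 0.1158]
ft_force: [0.1, 0.3, -0.6]
```

```bash
python3 -m handwheel '0 0 -.3 0 0 0 .05;0 0 -.6 0 0 0 .05;0 0 -.9 0 0 0 .05;0 0 -1.2 0 0 0 .05;0 0 -1.5 0 0 0 .05;0 0 -1.7 0 0 0 .05;0 0 -1.7 0 0 0 .05' | grep -E 'pos|ft'
```

```text
position: [0.4974, -0.1516, 0.0988]
ft_force: [-0.3, 0.6, 0.3]
```

Still no force, with about 5 mm to go.

```bash
python3 -m handwheel '0 0 -.1 0 0 0 .05;0 0 -.2 0 0 0 .05;0 0 -.3 0 0 0 .05;0 0 -.4 0 0 0 .05;0 0 -.4 0 0 0 .05' | grep -E 'pos|ft'
```

```text
position: [0.4976, -0.1516, 0.0952]
ft_force: [0.0, -0.3, -0.7]
```

```bash
python3 -m handwheel '0 0 -.05 0 0 0 .05;0 0 -.1 0 0 0 .05;0 0 -.1 0 0 0 .05' | grep -E 'pos|ft'
```

```text
position: [0.4978, -0.1518, 0.0946]
ft_force: [0.4, 0.1, 2.3]
```

```bash
python3 -m handwheel '0 0 -.05 0 0 0 .05;0 0 -.05 0 0 0 .05' | grep -E 'pos|ft'
python3 -m handwheel '0 0 0 0 0 0 .2;0 0 0 0 0 0 .3;0 0 0 0 0 0 .35;0 0 0 0 0 0 .35;0 0 0 0 0 0 .35;0 0 0 0 0 0 .35'| grep -E 'pos|ft|wid'
```

```text
position: [0.4979, -0.1518, 0.0944]
ft_force: [-0.2, -0.4, 7.3]
position: [0.4976, -0.1516, 0.0937]
ft_force: [1.2, 0.8, 0.2]
grip_width: 0.0297
```

```bash
python3 -m handwheel '0 0 1 0 0 0 .35;0 0 3 0 0 0 .35;0 0 6 0 0 0 .35;0 0 9.5 0 0 0 .35;0 0 13 0 0 0 .35;0 0 13 0 0 0 .35;0 0 13 0 0 0 .35'| grep -E 'pos|ft'
python3 - <<'E'
from h import *
d=cam("wrist");s=status.observe();p=s["position"];print(p)
save(d,"w10.png",(120,50,440,290),2.5)
for z in(.12,.078):print(proj(d,(.4975,-.1517,z)))
C=np.array([.5725,-.181])
for a in(159-36,159+36):print(proj(d,(C[0]+.08*np.cos(np.radians(a)),C[1]+.08*np.sin(np.radians(a)),.12)))
E
```

```text
position: [0.4981, -0.1519, 0.2254]
ft_force: [0.5, -0.4, -0.6]
[ 0.49748269 -0.15160477  0.22373601]
(np.float64(324.90958609600386), np.float64(238.64378172178732))
(np.float64(324.74360087952044), np.float64(223.11653266759754))
(np.float64(349.16111250098476), np.float64(168.6970838260733))
(np.float64(347.5751903682117), np.float64(302.4898702358434))
```

View pics/w10.png

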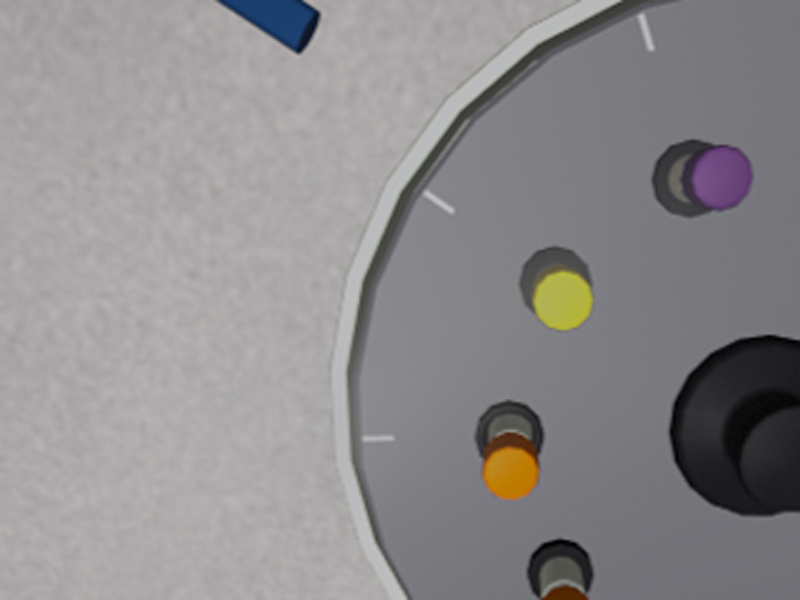

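The cap at (324.6,238.6) matches the prediction for a tube fully home with its top at 120 mm. The tube is upright and released, so I'm handing in.

```bash
python3 -c "
from rig import env
print(env.close_job())"
```

```text
the job is handed in; nothing more can be done
None
```

I pushed the carousel anticlockwise until it clicked into the next station, then stood the short tube fully home in the empty holder and let go; the job is handed in, with no verdict shown.

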